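# Check the stop button of the test stand

### The job

Check the test stand's stop button with a fingertip: press the black mushroom head with the side wing straight in until it latches down, then push its wing round clockwise (seen from above) until the head is released and pops back up, and let go of it. After that, press the round push button on the smaller box fully in and let it come back out, to reset the stand. Do not pick up or shove either box, and leave the other things on the bench where they are.

Things in the scene. Friction and masses are not known exactly. Their poses are not given: they have to be found in the camera images.
- stop_station: Stop station: loose, heavy grey box (2 to 3.3 kg, rubber base) 100 x 100 x 70 mm high, standing on the bench, with the black mushroom stop button in the middle of its flat top. Origin: centre of its underside; z up. At rest the button's wing points along the box's own -x axis. The other box may be on either side of it
- stop_top (a point): Middle of the top of the mushroom head: on the button's axis, 106 mm above the bench when the head is out. The head is a black disc 60 mm in diameter and 18 mm thick with a slightly domed top; its underside stands 18 mm above the box's top when out and 6 mm when fully in. This point moves down with the head
- wing_tip (a point): Near the outer end of the wing, on its upper face: 66 mm from the button's axis, 4 mm below the top of the head (102 mm above the bench when the head is out, about 93 mm when latched in). The wing is a straight bar 10 mm wide and 12 mm tall sticking out radially from the head's rim (30 mm from the axis) to 71 mm from the axis; it moves down and turns with the head. Under it is free space down to the box's top (70 mm above the bench)
- stop_press (a joint): How far the head is pressed in, m: 0 = out, 0.012 = fully in (end stop). It takes about 2 N to start it moving, rising to about 8 N fully in (a push stopped at 5 or 6 N may fall short of the latch). It clicks under the latch at about 0.009 and, when let go, stays in at about 0.009
- stop_twist (a joint): Turn of the head and wing, rad, positive CLOCKWISE seen from above: 0 at rest (wing along the box's -x), 0.9 at the end stop. A weak spring (0.02 N m at 0, 0.08 N m at 0.9) turns it back to 0 when let go. When latched in, turning it past about 0.5 frees the latch and the head springs out to 0
- reset_station: Reset station: loose, heavy grey box (1.2 to 2 kg, rubber base) 76 x 76 x 55 mm high, with one round push button in the middle of its top. Origin: centre of its underside; z up
- reset_top (a point): Middle of the top face of the round black push button: 70 mm above the bench when out. The button is 30 mm in diameter and stands 11 mm above a steel collar 42 mm in diameter and 4 mm high on the box's top
- reset_button (a joint): How far the push button is pressed in, m: 0 = out, 0.006 = fully in (end stop); its spring takes 2 N to start and 5 N fully in, and pushes it back out when let go
- bearing: Bystander: loose steel bearing ring, 48 mm outside, 15 mm high, lying flat. Origin: centre of its underside
- turbine: Bystander: loose aluminium compressor wheel, 54 mm in diameter, 42 mm high. Origin: centre of its underside
- wrench: Bystander: loose wrench 170 mm long lying on the bench. Origin: on its underside near mid-length
- screwdriver: Bystander: loose screwdriver 180 mm long lying on the bench. Origin: on its underside near mid-length
- spray_can: Bystander: standing can, 60 mm in diameter, 170 mm high. Origin: centre of its underside
- parts_tray: Bystander: white divided tray 140 x 180 x 35 mm. Origin: centre of its underside
- toggle (a joint): Bystander: angle of a toggle lever on a small block beyond the boxes, rad, 0 leaning towards the robot to 0.9 leaning away; it stays where it is left and is not to be touched
There are look-alikes about, which are no part of the job. Leave any blue or purple look-alike of the reset_station alone.

How it is judged:
By the outcome, as a careful person would: the job done as asked, in the order asked, and still so for the second after the job is handed in, with the robot touching nothing.
It also fails if it takes over 56 s, if anything falls off the work surface, if the arm or the gripper's body presses on something with over 40 N, if the wrist force passes 120 N, or if a joint passes its speed limit or range.

### The arm

A 7-joint arm with a two-finger parallel gripper is mounted at the origin on the work surface. World frame = base frame: x ahead of the robot, y to its left, z up, the work surface at z = 0. Lengths are in m, angles in degrees, forces in N, time in s.
With the tool pointing down it reaches from about 0.425 to 0.875 m from the base axis. Payload 4.7 kg.
Tool frame: the origin (TCP) lies at the very end of the fingers, on their centre line; the grasp point (between the pads) lies env.hold_point_z behind it (env.hold_point_z is the distance from the TCP to the grasp point, in m); z points along the fingers, y is the line along which they close (so a half turn about z gives the same grasp; the last joint's range is limited). The gripper opens to 87 mm and grips with 3 to 60 N. Pads are 19 mm wide; open, the fingers measure 117 mm over their backs; the gripper's body (75 mm by 190 mm) begins 51 mm behind the grasp point.
Start: joints at [67.443, 18.392, -4.016, 83.108, 1.295, 78.541, -3.26], TCP at [0.258, -0.597, 0.223] pointing down, gripper open.
Joint ranges: [-163.93, 163.93], [-17.29, 119.83], [-79.2, 71.16], [3.27, 140.29], [-89.18, 269.18], [5.43, 117.66], [-154.24, 154.24]. Speed limits (degrees/s): [147.25, 147.25, 180, 180, 180, 180, 180].

### API

Orientations are given as [roll, pitch, yaw] about the fixed x, y, z axes, in that order (R = Rz(yaw) Ry(pitch) Rx(roll)).
In Python, from cell import env gives the robot as it stands.
- The arm moves only by the shell command python3 -m jog 'ROWS' [FORCE]. ROWS is JSON, a list of rows, each an object with "dp": the shift along the tool's x, y, z in cm, a list of three; "twist": the turn about the tool's z in degrees; "fingers": the opening, from 0 (shut) to 1 (fully open). A call has 1 to 8 rows; each row is the pose to reach, as a shift and turn from the pose commanded when the call began, along the tool's axes at that moment; what a row does not reach only later rows make up. A row lasts 1/8 s, in which the tool goes at most 62.5 mm and 10.7 degrees, less where a joint would pass 70% of its speed; a pose out of reach is approached as far as the arm can. A call with a gripper value outside its range is refused whole. The fingers move at their own pace and stop on an object; FORCE is the grip in N (left out, the last holds). Time passes only in rows, so rows that repeat a pose let the fingers close. It gives the time, the measured TCP pose, the force, the opening and the grip force at its end, in the units of the state.
- env.get_obs(): the state, without advancing time (a new reading comes with each control period).
- env.read_camera(name): name is "scene" or "top" or "wrist"; returns a dict with "pixels" (400x640x3 uint8, blue, green, red), "depth" (400x640 float32, m along the optical axis (not along the pixel's ray), 0 where there is no reading), "fx", "fy", "cx", "cy" (pixels), "k1" (the pictures are not rectified: a ray, as slopes to the right and down, at radius r is drawn at 1 + k1 r^2 times it, then the intrinsics apply), "rvec" (rotation vector, rad) and "tvec" (3), from world to camera coordinates, as OpenCV has them. Camera axes: x right, y down, z forward; pixel columns grow to the right and rows downward; lengths in m; the calibration is good to about 2 mm. A picture is of the moment at which its call begins.
- env.sign_off(): hands the job in; it is judged then, once.
The state is a dict: "time_s": time; "qpos": joint angles; "joint_velocities": joint speeds; "effort": joint torques, N m; "tool_pos": TCP position; "tool_rot": TCP orientation; "force": force on the tool from outside, world axes, zero at the start; "wrist_torque": the same for the moment, N m; "grip_width": finger opening in m; "grasp_force": force on a finger pad.
Only numpy, scipy, OpenCV 4.12 (cv2) and the standard library are available. Lean on these libraries where they do the work, as an engineer would, in place of code of your own. Each camera call takes 0.05 s, during which the arm holds its last target. There are 200 camera calls.

## Working session

There is one attempt and no reset: what is moved stays moved. The work goes in short steps, Python scripts to look and compute and a shell command to move; the robot and the scene stay as the last step left them, time stands still between calls to the robot, and variables do not carry over. Pictures are saved under pics/ and viewed, at most 10 in all, crops included, and the job is handed in when it is done.

```bash
mkdir -p pics; ls; cat > h.py <<'E'
import numpy as np, cv2
from cell import env
def cam(n):
    c=env.read_camera(n); return c
def save(c,f): cv2.imwrite(f,c["pixels"])
def ray(c,u,v):
    K=np.array([[c["fx"],0,c["cx"]],[0,c["fy"],c["cy"]],[0,0,1.]])
    xy=cv2.undistortPoints(np.array([[[u,v]]],float),K,np.array([c["k1"],0,0,0,0.]))[0,0]
    R=cv2.Rodrigues(np.array(c["rvec"],float))[0]; t=np.array(c["tvec"],float).ravel()
    return -R.T@t, R.T@np.array([xy[0],xy[1],1.])
def onz(c,u,v,z):
    o,d=ray(c,u,v); return o+d*(z-o[2])/d[2]
def dep(c,u,v):
    o,d=ray(c,u,v); return o+d*float(c["depth"][int(round(v)),int(round(u))])
E
python3 - <<'E'
from h import *
o=env.get_obs(); print(o["time_s"],o["tool_pos"],o["tool_rot"],o["force"],env.hold_point_z)
for n in("top","scene"):
    c=cam(n); save(c,f"pics/{n}0.png"); print(n,c["fx"],c["k1"],ray(c,320,200))
E
```

```text
pics
0.0 [ 0.25751944 -0.59620883  0.22145327] [-1.79889942e+02  5.31039332e-03  2.33655062e+01] [-1.23972182  0.29844038 -0.56222594] 0.0187
top 429.5734491824186 -0.09322234552047184 (array([ 0.37836707, -0.01332098,  1.13532099]), array([ 0.17980493,  0.02138978, -0.98351013]))
scene 397.32989139998045 0.012352272265389302 (array([ 1.02104913, -0.40653353,  0.98517231]), array([-0.43418682,  0.37581079, -0.81886471]))
```

View pics/top0.png

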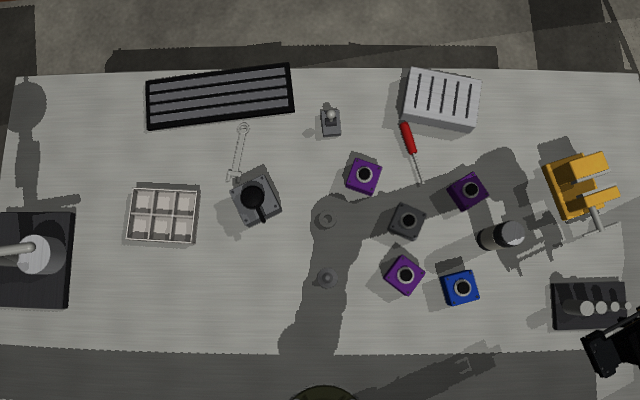

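View pics/scene0.png

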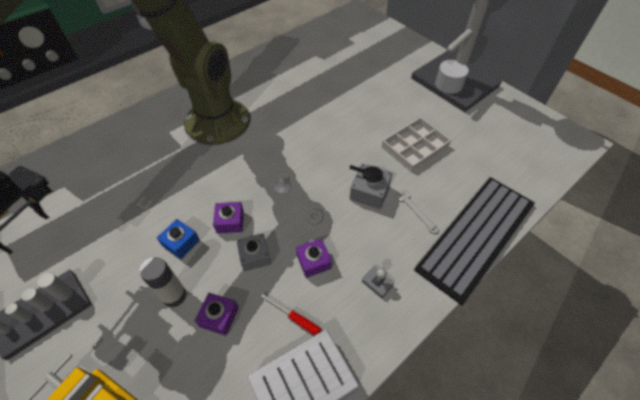

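The top view shows the stop head at about (252,196) with its wing toward (265,220). The grey reset station is at about (407,221); the other similar boxes are purple or blue. Next I'll measure these with masks.

```bash
python3 - <<'E'
from h import *
c=cam("top"); s=cam("scene")
def dark(c,x0,y0,x1,y1,th):
    g=c["pixels"].max(axis=2)[y0:y1,x0:x1]
    m=(g<th).astype(np.uint8); n,l,st,ce=cv2.connectedComponentsWithStats(m)
    for i in range(1,n):
        if st[i,4]>40: print("  comp",st[i]+[x0,y0,0,0,0],ce[i]+[x0,y0])
    return m,l,st,ce
def head(c,box,th,z):
    m,l,st,ce=dark(c,*box,th); i=1+np.argmax(st[1:,4]); m=(l==i).astype(np.uint8)
    v,u=np.nonzero(m); P=np.array([onz(c,a+box[0],b+box[1],z)[:2] for a,b in zip(u,v)])
    # head = core after opening
    D=cv2.distanceTransform(cv2.copyMakeBorder(m,1,1,1,1,cv2.BORDER_CONSTANT),cv2.DIST_L2,5)[1:-1,1:-1]
    y,x=np.unravel_index(D.argmax(),D.shape); ctr=onz(c,x+box[0],y+box[1],z)
    r=np.linalg.norm(P-ctr[:2],axis=1); far=P[r>r.max()-0.012].mean(0)
    print(" ctr",ctr,"px",x+box[0],y+box[1],"r px",D.max(),"rmax",r.max(),"far",far,"ang",np.degrees(np.arctan2(*(far-ctr[:2])[::-1])))
print("top");head(c,(225,165,285,232),45,0.104)
print("scene");head(s,(340,155,395,195),40,0.104)
for n,k,b in(("top",c,(385,198,430,245)),("scene",s,(235,230,272,272))):
    print(n,"reset"); m,l,st,ce=dark(k,*b,38)
    for i in range(1,len(ce)):
        if st[i,4]>40: print(onz(k,ce[i][0]+b[0],ce[i][1]+b[1],0.070))
print("depths",dep(c,252,196),dep(c,264,218),dep(c,407,221))
for n,k,b in(("t",c,(215,150,300,240)),("r",c,(380,195,440,250)),("s",s,(330,145,405,215)),):
    x0,y0,x1,y1=b; cv2.imwrite(f"pics/c_{n}.png",cv2.resize(k["pixels"][y0:y1,x0:x1],(400,400),interpolation=cv2.INTER_CUBIC))
a=[cv2.imread(f"pics/c_{n}.png") for n in "ts"]; cv2.imwrite("pics/crop.png",np.hstack(a))
E
```

```text
top
  comp [240 185  26  38 537] [253.08007449 199.26070764]
 ctr [0.5772964 0.1762636 0.104    ] px 252 196 r px 11.393799 rmax 0.07154263032536 far [0.51807906 0.14837962] ang -154.78541825664038
scene
  comp [357 168  25  14 193] [372.13471503 173.83937824]
 ctr [0.59140513 0.17228069 0.104     ] px 375 175 r px 5.1969 rmax 0.054609798298771745 far [0.5471154  0.15268587] ang -156.1342703794701
top reset
  comp [387 204  18  33 101] [394.28712871 222.98019802]
  comp [403 214  12  12 109] [408.43119266 219.88073394]
[ 0.5143194  -0.17580086  0.07      ]
[ 0.5220004  -0.21154088  0.07      ]
scene reset
  comp [247 241  10  10  69] [251.49275362 245.4057971 ]
[ 0.52707501 -0.21487249  0.07      ]
depths [0.57761522 0.17656744 0.10234712] [0.52402989 0.14664481 0.09482698] [ 0.51951464 -0.20829443  0.06755166]
```

View pics/crop.png

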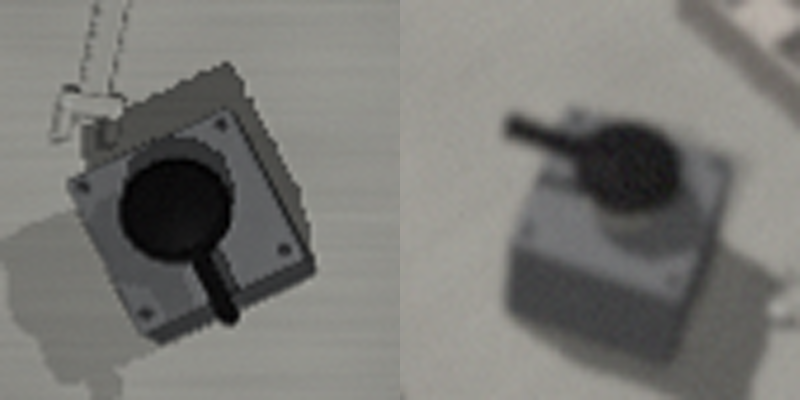

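The crop confirms the wing points at about -155° from the head's axis at (0.577, 0.176). The tool's x axis is nearly parallel to the wing. I'll move above the head with the fingers shut.

```bash
python3 -m jog '[{"dp":[4,-4,0],"fingers":0},{"dp":[8,-8,0],"fingers":0},{"dp":[12,-12,0],"fingers":0},{"dp":[16,-16,0],"fingers":0},{"dp":[20,-20,0],"fingers":0},{"dp":[24,-24,0],"fingers":0},{"dp":[28,-27.5,0],"fingers":0},{"dp":[32,-31,0],"fingers":0}]' 30
python3 -m jog '[{"dp":[4,-4,0],"fingers":0},{"dp":[8,-8,0],"fingers":0},{"dp":[12,-12,0],"fingers":0},{"dp":[16,-16,0],"fingers":0},{"dp":[20,-20,0],"fingers":0},{"dp":[24,-24,0],"fingers":0},{"dp":[28,-27.2,0],"fingers":0},{"dp":[28,-27.2,0],"fingers":0}]'
python3 -c "
from h import *
o=env.get_obs();print(o)
c=cam('wrist');save(c,'pics/w1.png')"
```

```text
{'time_s': 0.2, 'qpos': array([67.44291991, 18.42113021, -4.01711801, 83.14926219,  1.29608983,
       78.54028283, -3.26036894]), 'joint_velocities': array([-0.01464972, -0.08849623,  0.06345514, -0.21940719, -0.03598556,
        0.02453377,  0.04970477]), 'effort': array([ 4.67602749e-04, -4.91165328e+01, -4.03401498e-01, -3.12495983e+01,
       -6.38128817e-02,  4.05335322e-02,  1.04825733e-04]), 'tool_pos': array([ 0.25761785, -0.59640743,  0.22188963]), 'tool_rot': array([-1.79934592e+02,  5.21128934e-03,  2.33676176e+01]), 'force': array([ 0.1783002 , -0.13717549, -0.31446072]), 'wrist_torque': array([-0.02756615,  0.03485559,  0.01794664]), 'grasp_force': 0.0, 'grip_width': 0.087297515305056}validation failed for argument at $[0]...
validation failed for argument at $[0]...
```

View pics/w1.png

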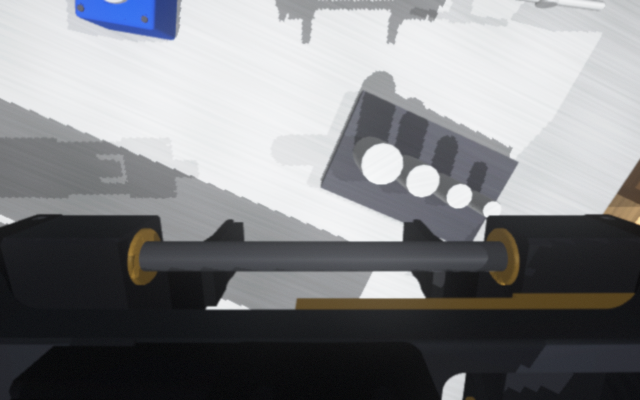

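The wrist picture shows only the start area, with the fingers at the bottom, because the rows were refused. Each row needs all three keys, including "twist".

```bash
python3 -m jog '[{"dp":[4,-4,0],"twist":0,"fingers":0},{"dp":[8,-8,0],"twist":0,"fingers":0},{"dp":[12,-12,0],"twist":0,"fingers":0},{"dp":[16,-16,0],"twist":0,"fingers":0},{"dp":[20,-20,0],"twist":0,"fingers":0},{"dp":[24,-24,0],"twist":0,"fingers":0},{"dp":[28,-27.5,0],"twist":0,"fingers":0},{"dp":[32,-31,0],"twist":0,"fingers":0}]' 30
python3 -m jog '[{"dp":[4,-4,0],"twist":0,"fingers":0},{"dp":[8,-8,0],"twist":0,"fingers":0},{"dp":[12,-12,0],"twist":0,"fingers":0},{"dp":[16,-16,0],"twist":0,"fingers":0},{"dp":[20,-20,0],"twist":0,"fingers":0},{"dp":[24,-24,0],"twist":0,"fingers":0},{"dp":[28,-27.2,0],"twist":0,"fingers":0},{"dp":[28,-27.2,0],"twist":0,"fingers":0}]'
python3 -m jog '[{"dp":[0,0,4],"twist":0,"fingers":0},{"dp":[0,0,7],"twist":0,"fingers":0},{"dp":[0,0,7],"twist":0,"fingers":0},{"dp":[0,0,7],"twist":0,"fingers":0}]'
python3 -c "
from h import *
o=env.get_obs();print(o['qpos'],o['force'])
c=cam('top');save(c,'pics/t1.png')"
```

```text
time_s: 1.25
tool_pos: [0.4291, -0.1836, 0.2228]
tool_rot: [179.9, -0.0, 23.4]
force: [0.2, 0.0, 0.3]
grip_width: 0.015
grasp_force: 0.0
time_s: 2.25
tool_pos: [0.5774, 0.1807, 0.2218]
tool_rot: [-179.8, -0.0, 23.8]
force: [0.0, -1.1, 0.3]
grip_width: -0.0001
grasp_force: 0.0
time_s: 2.75
tool_pos: [0.5784, 0.1751, 0.1539]
tool_rot: [180.0, -0.1, 23.3]
force: [0.7, 0.1, -0.1]
grip_width: 0.0001
grasp_force: 0.0
[ 16.21102627  20.49485789 -43.59186493  93.90356227  14.79891011
  71.44703676 -96.9796986 ] [ 0.73943961  0.14483619 -0.07302855]
```

```bash
python3 -m jog '[{"dp":[0,0,3],"twist":0,"fingers":0},{"dp":[0,0,4.5],"twist":0,"fingers":0},{"dp":[0,0,5],"twist":0,"fingers":0},{"dp":[0,0,5.3],"twist":0,"fingers":0},{"dp":[0,0,5.6],"twist":0,"fingers":0},{"dp":[0,0,5.8],"twist":0,"fingers":0},{"dp":[0,0,5.9],"twist":0,"fingers":0},{"dp":[0,0,5.9],"twist":0,"fingers":0}]'
```

```text
time_s: 3.8
tool_pos: [0.5782, 0.1753, 0.0957]
tool_rot: [179.9, -0.0, 23.4]
force: [-2.9, -1.6, 7.0]
grip_width: 0.0005
grasp_force: 3.7
```

```bash
python3 -m jog '[{"dp":[0,0,0.15],"twist":0,"fingers":0},{"dp":[0,0,0.25],"twist":0,"fingers":0},{"dp":[0,0,0.25],"twist":0,"fingers":0}]'
```

```text
time_s: 4.18
tool_pos: [0.5784, 0.1755, 0.0943]
tool_rot: [179.9, -0.1, 23.4]
force: [-5.7, -3.0, 14.2]
grip_width: 0.0008
grasp_force: 6.6
```

14 N with no further travel means it is on the end stop. I'll lift off and check that it latched.

```bash
python3 -m jog '[{"dp":[0,0,-2],"twist":0,"fingers":0},{"dp":[0,0,-5],"twist":0,"fingers":0},{"dp":[-3,2,-5],"twist":0,"fingers":0},{"dp":[-6,4,-5],"twist":0,"fingers":0},{"dp":[-6,4,-5],"twist":0,"fingers":0},{"dp":[-6,4,-5],"twist":0,"fingers":0}]'
python3 - <<'E'
from h import *
c=cam("top");x0,y0,x1,y1=195,130,335,270
s=cam("scene")
cv2.imwrite("pics/a1.png",np.hstack([cv2.resize(c["pixels"][y0:y1,x0:x1],(400,400)),cv2.resize(s["pixels"][130:220,320:410],(400,400))]))
print(dep(c,252,192),dep(c,252,196),dep(c,255,199),env.get_obs()["tool_pos"])
E
```

```text
time_s: 4.92
tool_pos: [0.5393, 0.1158, 0.1421]
tool_rot: [180.0, -0.1, 23.4]
force: [0.2, -0.4, -0.5]
grip_width: 0.0006
grasp_force: 0.0
[0.49144246 0.08944015 0.57722901] [0.48592035 0.08917996 0.57772624] [0.48141881 0.08462921 0.58008873] [0.53911086 0.11648044 0.14163203]
```

View pics/a1.png

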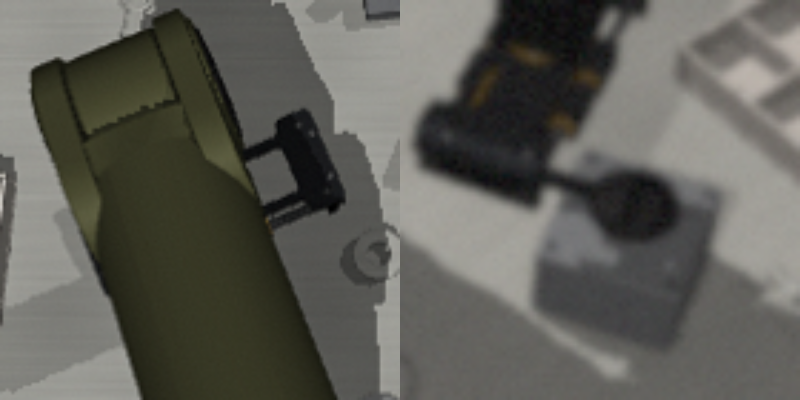

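The top view is blocked by the arm. The scene view shows the head and wing free of the fingers, so I'll check the head's height from the depth there and lower beside the wing.

```bash
python3 - <<'E'
from h import *
s=cam("scene")
D=[dep(s,u,v) for u in range(368,382) for v in range(170,184)]
D=np.array(D); k=np.hypot(D[:,0]-.577,D[:,1]-.176)<.02; print(k.sum(),np.median(D[k],0))
E
python3 -m jog '[{"dp":[0,0,2],"twist":0,"fingers":0},{"dp":[0,0,4],"twist":0,"fingers":0},{"dp":[0,0,5.8],"twist":0,"fingers":0},{"dp":[0,0,5.8],"twist":0,"fingers":0}]'
```

```text
93 [0.57991942 0.17581728 0.09390233]
time_s: 5.58
tool_pos: [0.5368, 0.1147, 0.0805]
tool_rot: [-179.9, 0.2, 23.4]
force: [-0.0, -0.6, -0.8]
grip_width: 0.0005
grasp_force: 0.0
```

The head top is at about 0.094 m, so it is latched. Next I'll sweep the wing clockwise along an arc, turning the tool with it.

```bash
python3 -m jog '[{"dp":[0.1,-1.2,0],"twist":0,"fingers":0},{"dp":[0.1,-2.1,0],"twist":0,"fingers":0},{"dp":[0,-2.7,0],"twist":5,"fingers":0},{"dp":[-0.1,-3.2,0],"twist":10,"fingers":0},{"dp":[-0.15,-3.75,0],"twist":15,"fingers":0},{"dp":[-0.2,-4.3,0],"twist":20,"fingers":0},{"dp":[-0.2,-4.3,0],"twist":20,"fingers":0}]'
python3 - <<'E'
from h import *
s=cam("scene");print(env.get_obs()["qpos"][6])
cv2.imwrite("pics/a2.png",cv2.resize(s["pixels"][130:220,320:410],(500,500)))
E
```

```text
time_s: 6.45
tool_pos: [0.5197, 0.1548, 0.0838]
tool_rot: [180.0, -0.1, 3.5]
force: [0.8, 0.2, 0.3]
grip_width: 0.0004
grasp_force: 0.2
-115.30353286831588
```

View pics/a2.png

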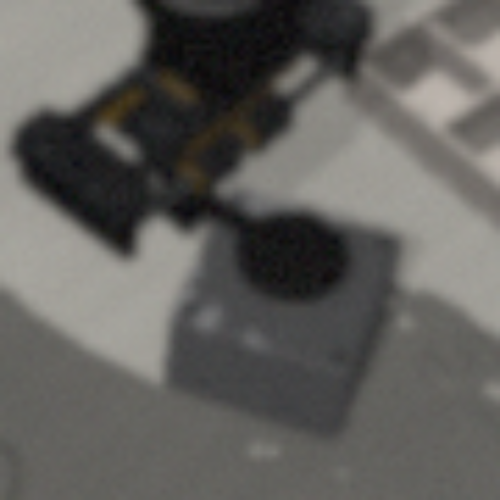

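The wing has turned well clockwise, moving with the fingertip, and the box has not moved. I'll continue past the release angle.

```bash
python3 -m jog '[{"dp":[-0.15,-0.5,0],"twist":5,"fingers":0},{"dp":[-0.25,-1.1,0],"twist":10,"fingers":0},{"dp":[-0.3,-1.6,0],"twist":15,"fingers":0},{"dp":[-0.3,-2.0,0],"twist":18,"fingers":0},{"dp":[-0.3,-2.0,0],"twist":18,"fingers":0},{"dp":[-0.3,-2.0,0],"twist":18,"fingers":0}]'
python3 - <<'E'
from h import *
s=cam("scene");print(env.get_obs()["qpos"][6])
D=np.array([dep(s,u,v) for u in range(362,384) for v in range(165,186)])
k=np.hypot(D[:,0]-.577,D[:,1]-.176)<.02; print(k.sum(),np.median(D[k],0))
cv2.imwrite("pics/a3.png",cv2.resize(s["pixels"][130:220,320:410],(500,500)))
E
```

```text
time_s: 7.25
tool_pos: [0.5154, 0.1731, 0.083]
tool_rot: [180.0, 0.0, -14.6]
force: [-0.4, -0.1, 1.9]
grip_width: 0.0007
grasp_force: 0.5
-134.90861564741743
133 [0.57895595 0.17313501 0.10230974]
```

View pics/a3.png

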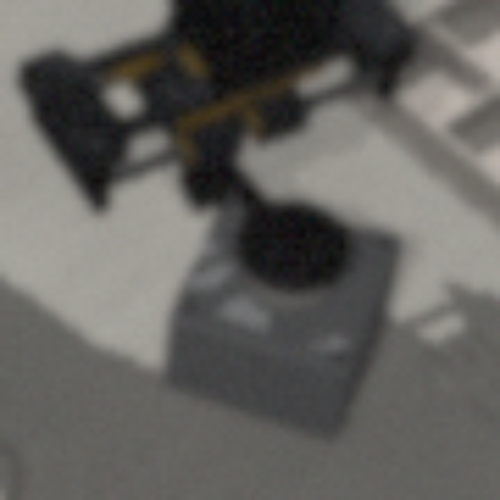

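The head rose about 8.5 mm (0.094 to 0.102 m), so it has been released. I'll add a small margin, back off slowly the way I came so the wing returns, then lift.

```bash
python3 -m jog '[{"dp":[0,-0.3,0],"twist":0,"fingers":0},{"dp":[0,-0.3,0],"twist":0,"fingers":0},{"dp":[0,1,0],"twist":0,"fingers":0},{"dp":[0,3,0],"twist":0,"fingers":0},{"dp":[0,5,0],"twist":0,"fingers":0},{"dp":[0,7.5,0],"twist":0,"fingers":0},{"dp":[0,7.5,0],"twist":0,"fingers":0}]'
python3 -m jog '[{"dp":[0,0,-3],"twist":0,"fingers":0},{"dp":[0,0,-6],"twist":0,"fingers":0},{"dp":[0,6,-6],"twist":-5,"fingers":0},{"dp":[0,12,-6],"twist":-10,"fingers":0},{"dp":[0,18,-6],"twist":-15,"fingers":0},{"dp":[0,24,-6],"twist":-20,"fingers":0},{"dp":[0,24,-6],"twist":-20,"fingers":0}]'
python3 - <<'E'
from h import *
c=cam("top");s=cam("scene")
D=np.array([dep(s,u,v) for u in range(362,384) for v in range(165,186)])
k=np.hypot(D[:,0]-.577,D[:,1]-.176)<.02; print(k.sum(),np.median(D[k],0))
print(dep(c,252,196), dep(c,264,218))
x0,y0,x1,y1=195,130,335,270
cv2.imwrite("pics/a4.png",np.hstack([cv2.resize(c["pixels"][y0:y1,x0:x1],(400,400)),cv2.resize(s["pixels"][130:220,320:410],(400,400))]))
E
```

```text
time_s: 8.18
tool_pos: [0.4964, 0.0982, 0.083]
tool_rot: [179.9, -0.0, -14.9]
force: [0.1, 0.4, -0.3]
grip_width: 0.0001
grasp_force: 0.0
time_s: 9.05
tool_pos: [0.4348, -0.1356, 0.1431]
tool_rot: [179.9, -0.0, 4.9]
force: [0.1, 1.4, -0.8]
grip_width: 0.0004
grasp_force: 0.0
133 [0.57916999 0.17259657 0.10188319]
[0.57710757 0.17608364 0.10497899] [0.5236239  0.14619895 0.09772703]
```

View pics/a4.png

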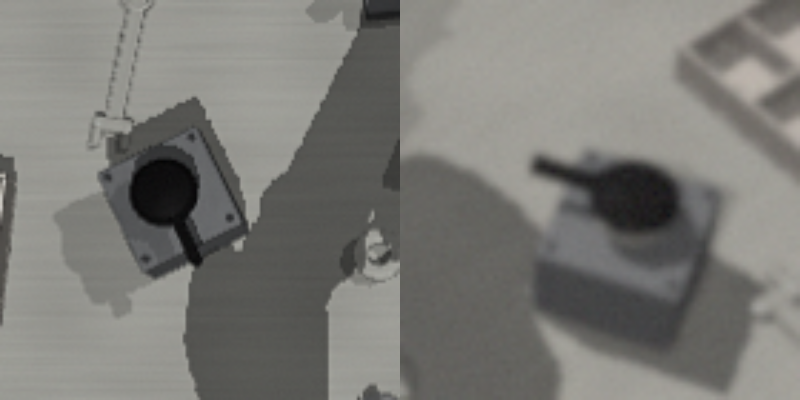

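Both views show the head out, the wing back at rest and the box unmoved. Next is the grey reset button at about (0.523, -0.212).

```bash
python3 -m jog '[{"dp":[4,4.2,0],"twist":0,"fingers":0},{"dp":[8.1,8.4,0],"twist":0,"fingers":0},{"dp":[8.1,8.4,0],"twist":0,"fingers":0},{"dp":[8.1,8.4,3],"twist":0,"fingers":0},{"dp":[8.1,8.4,6],"twist":0,"fingers":0},{"dp":[8.1,8.4,6],"twist":0,"fingers":0},{"dp":[8.1,8.4,6],"twist":0,"fingers":0}]'
python3 - <<'E'
from h import *
s=cam("scene"); cv2.imwrite("pics/a5.png",cv2.resize(s["pixels"][200:300,200:300],(500,500)))
E
```

```text
time_s: 10.02
tool_pos: [0.5253, -0.2061, 0.0844]
tool_rot: [180.0, -0.1, 5.5]
force: [0.7, -0.0, 0.8]
grip_width: 0.0004
grasp_force: 0.0
```

View pics/a5.png

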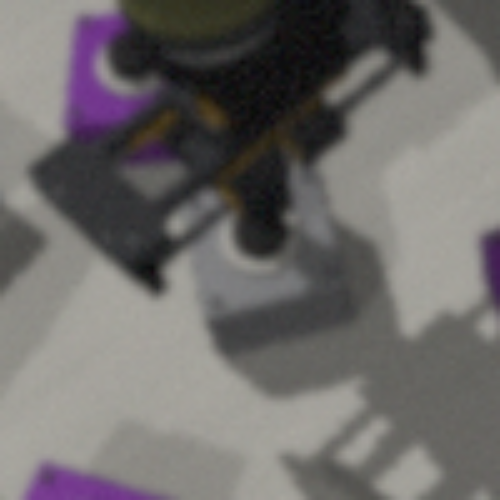

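The fingertip is above the grey box's button; the purple boxes are clear of it. I'll shift 5 mm toward the centre and press.

```bash
python3 -m jog '[{"dp":[-0.2,0.5,0.3],"twist":0,"fingers":0},{"dp":[-0.2,0.5,0.9],"twist":0,"fingers":0},{"dp":[-0.2,0.5,1.3],"twist":0,"fingers":0},{"dp":[-0.2,0.5,1.6],"twist":0,"fingers":0},{"dp":[-0.2,0.5,1.8],"twist":0,"fingers":0},{"dp":[-0.2,0.5,2.0],"twist":0,"fingers":0},{"dp":[-0.2,0.5,2.0],"twist":0,"fingers":0}]'
```

```text
time_s: 10.95
tool_pos: [0.5229, -0.2128, 0.0644]
tool_rot: [180.0, 0.0, 5.4]
force: [-3.6, 0.3, 10.6]
grip_width: 0.0005
grasp_force: 5.3
```

```bash
python3 -m jog '[{"dp":[0,0,0.15],"twist":0,"fingers":0},{"dp":[0,0,0.15],"twist":0,"fingers":0},{"dp":[0,0,0.15],"twist":0,"fingers":0}]'
python3 -m jog '[{"dp":[0,0,-1],"twist":0,"fingers":0},{"dp":[0,0,-4],"twist":0,"fingers":0},{"dp":[0,0,-8],"twist":0,"fingers":0},{"dp":[-4,-4,-10],"twist":0,"fingers":0},{"dp":[-8,-8,-10],"twist":0,"fingers":0},{"dp":[-8,-12,-10],"twist":0,"fingers":0},{"dp":[-8,-12,-10],"twist":0,"fingers":0},{"dp":[-8,-12,-10],"twist":0,"fingers":0}]'
python3 - <<'E'
from h import *
c=cam("top");save(c,"pics/end.png"); print(dep(c,408,220),dep(c,252,196))
E
```

```text
time_s: 11.32
tool_pos: [0.523, -0.2129, 0.0642]
tool_rot: [179.9, 0.0, 5.4]
force: [-7.3, 2.3, 19.1]
grip_width: 0.0005
grasp_force: 9.2
time_s: 12.32
tool_pos: [0.4322, -0.1009, 0.1615]
tool_rot: [180.0, -0.0, 5.4]
force: [-0.3, -0.4, 0.9]
grip_width: 0.0004
grasp_force: 0.0
[ 0.45564728 -0.11960172  0.56095025] [0.57651684 0.17552066 0.10804153]
```

View pics/end.png

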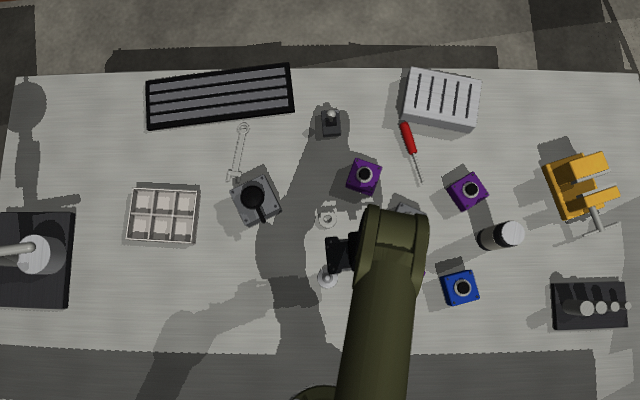

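The final view shows the stop head out with its wing at rest at (252,196), and every visible bystander in place. The arm hides the grey reset box. The reset press ended on a hard stop (19 N, no further travel).

```bash
python3 -c "
from h import *
s=cam('scene');print(dep(s,251,245),env.get_obs()['force']);print(env.sign_off())"
```

```text
[ 0.52378851 -0.21457173  0.0672913 ] [-0.47001058 -0.98016337 -0.00452295]
the job is handed in; nothing more can be done
None
```

The job is handed in: the stop button was pressed until it latched, then turned clockwise by its wing until it popped back up, and the reset button was pressed to its end stop and came back out; no box or bystander moved that I could see.

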